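Hang the dowel pail on the spring-keeper hook

ROBOT

A 6-joint arm with a two-finger parallel gripper is mounted at the origin on the work surface. World frame = base frame: x ahead of the robot, y to its left, z up, the work surface at z = 0. Lengths are in m, angles in rad, forces in N, time in s.
With the tool pointing down it reaches from about 0.375 to 0.9 m from the base axis. Payload 3.1 kg.
Tool frame: the origin (TCP) lies at the very end of the fingers, on their centre line; the grasp point (between the pads) lies 19 mm behind it; z points along the fingers, y is the direction in which the jaws open and shut (so a half turn about z gives the same grasp; the last joint's range is limited). The gripper opens to 87 mm and grips with 3 to 60 N. Pads are 19 mm wide; open, the fingers measure 117 mm over their backs; the gripper's body (75 mm by 190 mm) begins 51 mm behind the grasp point.
Start: joints at [1.01, 0.527, 1.433, -0, 1.181, -0.178], TCP at [0.233, 0.58, 0.223] pointing down, gripper open.
Joint ranges: [-3.08, 3.08], [-0.75, 2.2], [0.22, 2.44], [-1.43, 4.57], [0, 2.65], [-2.85, 2.85]. Speed limits (rad/s): [2.79, 2.79, 3.14, 3.14, 3.14, 3.14].

INTERFACE

Orientations are given as a rotation vector (axis times angle).
In Python, from cell import ctrl, eoat, state, snapshot, workorder, search_frame, trace, landmark_of gives the robot as it stands. Calls block until the motion is done:
- ctrl.move_ptp(position, orientation): joint-space move of the TCP to a pose.
- ctrl.servo_line(position, ori=None, v=0.15, f_stop=None): straight line of the TCP; ori=None keeps the orientation; v is the mean speed in m/s. With f_stop (N) it stops when the force on the tool has changed by that much, and returns True; else False.
- ctrl.set_joints(angles): joint-space move.
- eoat.gripper_open() and eoat.grasp(grasp_force=None): open the fingers fully, or close them until they stop; grasp_force is the grip in N (None keeps the last).
- ctrl.sleep(seconds).
- ctrl.inverse_kinematics(position, orientation): joint angles nearest the present ones, or None.
- state(): the state.
- snapshot(name): name is "scene" or "top"; returns a dict with "img" (480x640x3 uint8, blue, green, red), "fx", "fy", "cx", "cy" (pixels), "distortion" ([k1, k2, p1, p2, k3] as OpenCV has them; the pictures are not rectified), "pose" (4x4, takes a point from camera to world coordinates). Camera axes: x right, y down, z forward; pixel columns grow to the right and rows downward; lengths in m; the calibration is good to about 2 mm. A picture is of the moment at which its call begins. There is no depth.
A pose or a line that the arm cannot do raises ctrl.MotionError and nothing moves.
- workorder.close_job(): hands the job in, once; it reports no verdict.
Trained networks look in a picture, given as the dict that the camera call returned (one of the last four; its "shot" number tells which), for a name from the list of things; names that differ only in an ending like _2 or _b are one class to them, and where a whole thing is asked for, a point or a joint stands for the part that bears it (a point fixed in the world has none). Each returns a list of dicts, best first, with "confidence" (0 to 1); they miss things now and then, are a little off and sometimes report something else, mostly with a low value. They report only what shows in the picture. A call takes as long as a camera call.
- search_frame(name, picture): "position" ([column, row] in pixels, amid what is visible of it).
- trace(name, picture): "pixels" (480x640 bool, what is visible of it) and "position" ([column, row] in pixels, amid what is visible of it).
- landmark_of(name, picture): "position" ([column, row] in pixels: a listed point, or the origin of a listed thing).
The state is a dict: "t": time; "joint_positions": joint angles; "qd": joint speeds; "joint_torque": joint torques, N m; "position": TCP position; "eef_rot": TCP orientation; "wrist_force": force on the tool from outside, world axes, zero at the start; "ft_torque": the same for the moment, N m; "grip_width": finger opening in m.
Only numpy, scipy, OpenCV 4.12 (cv2) and the standard library are available. Lean on these libraries where they do the work, as an engineer would, in place of code of your own. Each camera call takes 0.05 s, during which the arm holds its last target.

TASK

Clear the dowel pail off the bench. With the pail left standing where it is, swing its folded bail up until it stands upright (a fingertip under the grip is enough); then lift the pail by the bail's wooden grip and hang it on the twin-hook stand, pressing the bail wire gently but fully down past both yellow spring keepers until it bottoms in the hooks and the keepers have snapped shut above it, and let go only once it rests there. Do not shove or tip the pail, drop it even a little way, bear hard on the hooks, or disturb the glue bottle, the jar and the hammer.

Things in the scene. Friction and masses are not known exactly. Their poses are not given: they have to be found in the camera images.
- pail: Round grey metal pail of dowel offcuts, about 0.37 kg in all, 88 mm tall, 104 mm across the foot and 132 mm across the rim. Origin: centre of its underside; z up; its bail is folded to its -x side and the bail's pivots lie on its y axis, 80 mm up. Starts standing on the bench.
- pivot (a point): Middle of the bail's pivot line, on the pail's axis 80 mm above its underside; axes as the pail's.
- tube (a point): Centre of the bail's wooden grip, a tube 20 mm thick, 50 mm long along its y, mid-bail, that spins freely on the wire. The bail is a square U of 8 mm steel wire: legs at y = -78 and +78 mm, cross wire along y through the tube, 110 mm from the pivot line. Folded, the gap from tube to rim is 20 to 30 mm, tight for a finger; from outside and below the tube is open.
- bail (a joint): Bail angle: 0 = folded against its stop over the pail's -x side, where it slopes 0.3 rad up from level; 1.27 = upright; grows on to 2.8 on the other side. It starts between 0 and 0.2. A light friction (about 0.05 N m) holds it where it is left.
- stand: Fixed hook stand. Origin on the bench straight below the seats of its two hooks; z up. Green base plate 12 mm thick. A clamp on the post carries two steel hooks of 10 mm wire, 42 mm either side of the origin in y, tips on the -x side, open upward. The bail's cross wire, along the stand's y, goes into both at once with the grip tube between them (74 mm free).
- post_top (a point): Top of the stand's steel post (22 mm thick), 295 mm up and 115 mm to +x of the stand's origin. Hook tips rise 41 mm above a seated wire's centre; the mouth is about 30 mm wide and the wire should come down within 3 mm of the stand's x = 0. A fully seated wire's centre is 250 mm up, give or take 14 mm: the clamp's height differs each time and is not measured; feel for it.
- keeper_left (a joint): Yellow spring keeper across the +y hook's mouth: 0 = shut (level), grows to 1.2 pushed down. The wire meets both some 35 mm above its seat; together they resist with 8 to 15 N (more than the pail weighs), give way as the wire is pressed on down, and snap back to 0 above it about 5 mm before it seats; the seat then stops it hard. The hooks are light: bear on them with less than 20 N.
- keeper_right (a joint): The same on the -y side. Bring the pail to the hooks from the stand's -x side, upright, with the hooks passing between the bail's legs, over the rim and under the wire: with the wire about 317 mm above the bench it clears the hook tips and the pail's rim clears the hooks' undersides, whatever the clamp's height. Brought in sideways it runs into them.
- glue: White bottle of wood glue, 64 mm across, 170 mm tall; origin at the centre of its foot. Bystander.
- jar: Low amber jar, 54 mm across, 55 mm tall; origin at the centre of its foot. Bystander.
- hammer: Hammer lying on the bench, about 260 mm long along its x. Bystander.

How it is judged:
By the outcome, as a careful person would: the job done as asked, in the order asked, and still so for the second after the job is handed in, with the robot touching nothing.
It also fails if it takes over 72 s, if anything falls off the work surface, if the arm or the gripper's body presses on something with over 40 N, if the wrist force passes 120 N, or if a joint passes its speed limit or range.

## Working session

There is one attempt and no reset: what is moved stays moved. The work goes in short steps, each a Python script; the robot and the scene stay as the last script left them, time stands still between calls to the robot, and variables do not carry over. Pictures are saved under pics/ and viewed, and the job is handed in when it is done.

```bash
ls; mkdir -p pics; python3 - <<'E'
from cell import *
import cv2
s=state();print(s)
for n in("scene","top"):
    p=snapshot(n);cv2.imwrite(f"pics/{n}0.png",p["img"]);print(n,p["fx"],p["fy"],p["cx"],p["cy"],p["distortion"],p["pose"])
    for o in ["pail","stand","glue","jar","hammer","pivot","tube","post_top"]:
        print(o,[(d["position"],round(d["confidence"],2)) for d in landmark_of(o,p)][:3])
print(state()["t"])
E
```

```text
pics
{'t': 0.0, 'joint_positions': array([ 1.01049656e+00,  5.28490377e-01,  1.43391240e+00, -1.21097155e-05,
        1.18139578e+00, -1.78487002e-01]), 'qd': array([ 0.00195715, -0.00133164,  0.00252846,  0.00019801, -0.00198061,
        0.00081006]), 'joint_torque': array([ 3.71800979e-04, -4.40041566e+01, -1.76591778e+01,  6.34295843e-02,
        5.80646074e-02, -1.50709484e-04]), 'position': array([0.2324452 , 0.57936899, 0.22155356]), 'eef_rot': array([-0.59595715, -3.08374627,  0.00323685]), 'wrist_force': array([-0.54991632,  0.05916697,  0.12481372]), 'ft_torque': array([0.01106253, 0.01051828, 0.01523618]), 'grip_width': 0.08707090640574261}
scene 515.1600442557105 515.1600442557105 323.25746344951835 239.78303065048758 [-0.10029177  0.          0.          0.          0.        ] [[ 0.4519972   0.59094003 -0.66819789  1.35759172]
 [ 0.89200951 -0.2959142   0.34169257 -0.37584672]
 [ 0.00419058 -0.75048296 -0.66087652  0.92882002]
 [ 0.          0.          0.          1.        ]]
pail [([237.7, 326.3], 0.87)]
stand [([385.2, 276.5], 0.6), ([142.7, 333.7], 0.49), ([290.5, 262.2], 0.23)]
glue [([142.6, 333.1], 0.83)]
jar [([290.7, 259.1], 0.81)]
hammer [([425.7, 225.4], 0.89)]
pivot [([236.0, 297.8], 0.88)]
tube [([230.9, 256.1], 0.58)]
post_top [([437.3, 204.8], 0.55)]
top 438.77273981761584 438.77273981761584 325.5016716981108 243.6111169838548 [-0.05899043  0.          0.          0.          0.        ] [[ 0.01521602 -0.99804857  0.06056009  0.51973632]
 [-0.99971004 -0.01405494  0.01955243 -0.00551154]
 [-0.01866311 -0.06084004 -0.99797303  1.18553015]
 [ 0.          0.          0.          1.        ]]
pail [([403.4, 243.0], 0.89)]
stand [([261.3, 231.8], 0.96)]
glue [([483.4, 269.2], 0.97), ([264.4, 236.6], 0.35), ([183.9, 281.6], 0.17)]
jar [([330.6, 297.3], 0.84)]
hammer [([182.9, 281.9], 0.87)]
pivot [([409.2, 241.0], 0.91)]
tube [([404.8, 286.1], 0.62)]
post_top [([237.3, 165.5], 0.77)]
0.9
```

View pics/scene0.png

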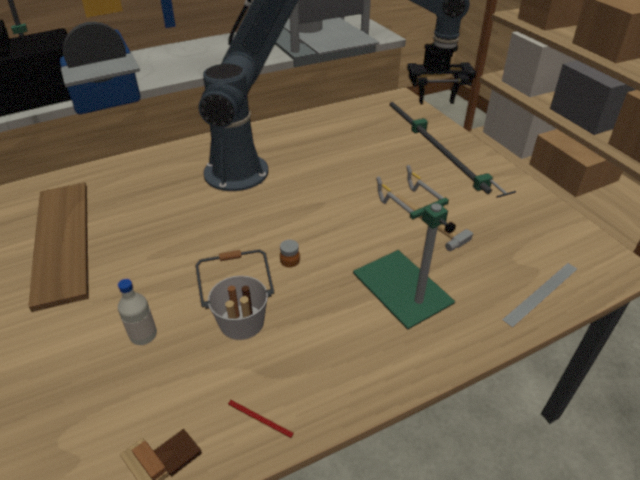

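View pics/top0.png

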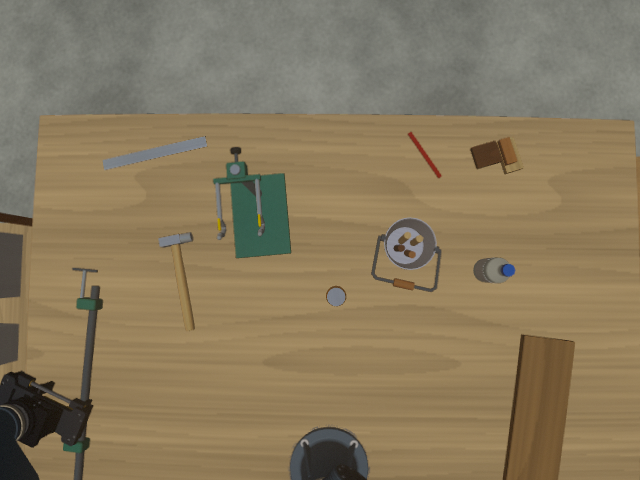

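The views show the pail at top (410,243), with its bail folded towards the robot and the grip at (404,284). The stand's base is at (262,215) with hook tips at (221,232) and (261,230). The glue is at (495,270), the jar at (336,296) and the hammer at (182,280). Next I'll triangulate.

```bash
cat >h.py <<'E'
import numpy as np, cv2
from cell import *
from scipy.spatial.transform import Rotation as R
def ray(p,uv):
    K=np.array([[p["fx"],0,p["cx"]],[0,p["fy"],p["cy"]],[0,0,1]])
    q=cv2.undistortPoints(np.array([[uv]],float),K,np.array(p["distortion"],float))[0,0]
    T=np.array(p["pose"]);d=T[:3,:3]@np.array([q[0],q[1],1]);return T[:3,3],d/np.linalg.norm(d)
def tri(rs):
    A=0;b=0
    for o,d in rs:
        P=np.eye(3)-np.outer(d,d);A=A+P;b=b+P@o
    x=np.linalg.solve(A,b);return x,[np.linalg.norm((np.eye(3)-np.outer(d,d))@(x-o)) for o,d in rs]
def atz(p,uv,z):
    o,d=ray(p,uv);return o+d*(z-o[2])/d[2]
def proj(p,X):
    T=np.linalg.inv(np.array(p["pose"]));K=np.array([[p["fx"],0,p["cx"]],[0,p["fy"],p["cy"]],[0,0,1]])
    return cv2.projectPoints(np.atleast_2d(X).astype(float),cv2.Rodrigues(T[:3,:3])[0],T[:3,3],K,np.array(p["distortion"],float))[0][:,0]
E
python3 - <<'E'
from h import *
np.set_printoptions(precision=4,suppress=True)
S=snapshot("scene");T=snapshot("top")
for o in ["pail","stand","glue","jar","hammer","pivot","tube","post_top","keeper_left","keeper_right"]:
    f=landmark_of if not o.startswith("keep") else search_frame
    a=f(o,S);b=f(o,T)
    a=a[:1] if o!="stand" else a[:1]
    if a and b:
        x,e=tri([ray(S,a[0]["position"]),ray(T,b[0]["position"])])
        print(o,x,np.array(e),"z0:",atz(S,a[0]["position"],0)[:2],atz(T,b[0]["position"],0)[:2],a[0]["position"],b[0]["position"],len(b))
    else: print(o,a,b)
# bail corners, tube by hand: top
for n,us,ut in [("tubeC",(230,255),(403.5,284)),("corner1",(198,265),(374,277)),("corner2",(266,251),(436,290)),("piv1",(206,304),(380,238)),("piv2",(270,291),(438,249)),("tipL",(380,181),(219.5,236.5)),("tipR",(409,170),(262,232)),("bar",(392,105),(95,288)),("bar2",(487,183),(80,440))]:
    print(n,*tri([ray(S,us),ray(T,ut)]))
for n in("pail","tube","stand"):
  for nm,p in(("s",S),("t",T)):
    t=trace(n,p)
    if t: m=t[0]["pixels"]; print(n,nm,t[0]["confidence"],m.sum()); cv2.imwrite(f"pics/m_{n}_{nm}.png",m*255)
def crop(p,x,y,w,h,k,n): cv2.imwrite(n,cv2.resize(p["img"][y:y+h,x:x+w],None,fx=k,fy=k,interpolation=cv2.INTER_CUBIC))
crop(T,360,200,100,110,5,"pics/c_pail_t.png");crop(S,180,235,110,110,5,"pics/c_pail_s.png")
crop(T,200,140,100,125,4.5,"pics/c_st_t.png");crop(S,340,150,140,190,3,"pics/c_st_s.png")
E
```

```text
pail [ 0.5901 -0.1988 -0.0026] [0.0002 0.0002] z0: [ 0.5923 -0.1991] [ 0.5899 -0.1986] [240.2, 323.0] [405.5, 245.4] 1
stand [ 0.6107  0.1883 -0.0111] [0.0019 0.0019] z0: [0.6201 0.1835] [0.609  0.1848] [387.3, 277.7] [264.2, 236.4] 1
glue [ 0.5884 -0.3035  0.0334] [0.1044 0.1044] z0: [ 0.53   -0.4073] [ 0.6038 -0.2042] [145.2, 335.1] [407.6, 240.3] 2
jar [ 0.451  -0.0124 -0.0127] [0.0001 0.0001] z0: [ 0.4633 -0.0173] [ 0.4518 -0.0124] [289.2, 263.9] [335.9, 295.7] 1
hammer [ 0.4837  0.4056 -0.0086] [0.0031 0.0031] z0: [0.4911 0.3951] [0.4854 0.4056] [426.2, 224.6] [182.8, 280.5] 1
pivot [ 0.5927 -0.1907  0.0829] [0.0046 0.0046] z0: [ 0.5153 -0.1771] [ 0.5999 -0.1999] [237.8, 297.7] [406.0, 241.7] 2
tube [ 0.4858 -0.1716  0.1143] [0.0022 0.0022] z0: [ 0.3648 -0.1407] [ 0.4812 -0.1916] [231.4, 255.2] [402.7, 285.7] 1
post_top [] [{'position': [237.0, 167.2], 'confidence': 0.87}]
keeper_left [] []
keeper_right [] [{'position': [410.6, 247.6], 'confidence': 0.16}]
tubeC [ 0.4895 -0.1741  0.119 ] [np.float64(0.000750141588503271), np.float64(0.0007501415885032775)]
corner1 [ 0.4882 -0.17
[... 274 characters left out ...]
9)]
piv2 [ 0.6067 -0.1935  0.1356] [np.float64(0.0679229645290257), np.float64(0.06792296452902566)]
tipL [0.5735 0.2046 0.2698] [np.float64(0.03340358056932213), np.float64(0.03340358056932221)]
tipR [0.6122 0.1687 0.3192] [np.float64(0.035127869024364725), np.float64(0.035127869024364905)]
bar [0.4569 0.3443 0.4034] [np.float64(0.0783384784892133), np.float64(0.0783384784892133)]
bar2 [-0.0321  1.0012 -0.3683] [np.float64(0.1247634860217699), np.float64(0.1247634860217698)]
pail s 0.88 3657
pail t 0.84 3058
tube s 0.57 180
tube t 0.49 182
stand s 0.79 6170
stand t 0.96 5244[ WARN:0@3.957] global loadsave.cpp:1063 imwrite_ Unsupported depth image for selected encoder is fallbacked to CV_8U.
```

```bash
python3 -c "
import cv2,numpy as np
a=[cv2.resize(cv2.imread('pics/'+n),(400,300 if 0 else 440)) for n in('c_pail_t.png','c_pail_s.png')];cv2.imwrite('pics/c1.png',np.hstack(a))
a=[cv2.resize(cv2.imread('pics/'+n),(400,540)) for n in('c_st_t.png','c_st_s.png')];cv2.imwrite('pics/c2.png',np.hstack(a))"
```

```text
(no output)
```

View pics/c1.png

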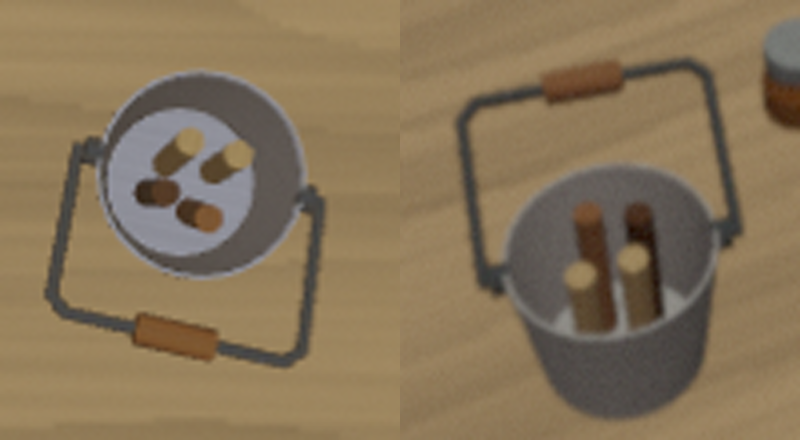

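View pics/c2.png

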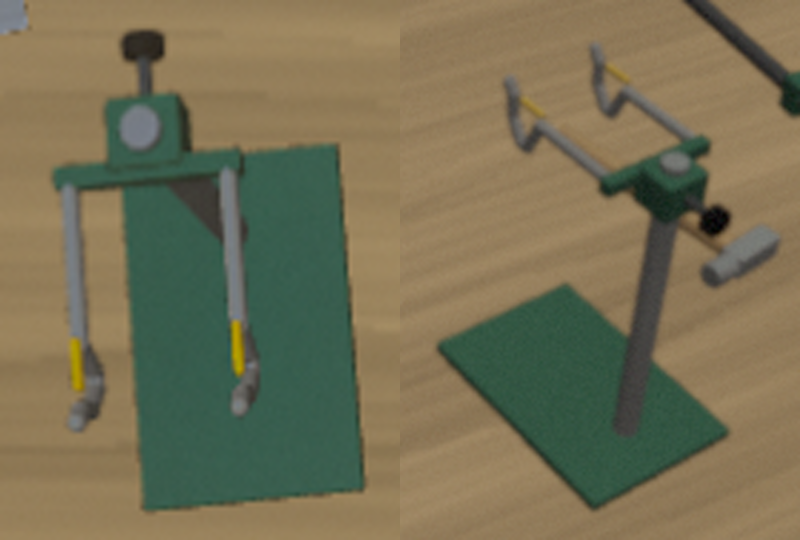

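```bash
cat >fit.py <<'E'
from h import *
from scipy.optimize import least_squares
np.set_printoptions(precision=4,suppress=True)
S=snapshot("scene");T=snapshot("top")
def W(x,y,w,P):
    P=np.array(P,float);c,s=np.cos(w),np.sin(w)
    return np.array([x+c*P[0]-s*P[1],y+s*P[0]+c*P[1],P[2]])
def run(obs,model,p0,names):
    def f(p):
        r=[]
        for k,(us,ut) in obs.items():
            X=model(p,k)
            if us: r+=list(proj(S,X)[0]-us)
            if ut: r+=list(proj(T,X)[0]-ut)
        return np.array(r)
    s=least_squares(f,p0,loss="soft_l1",x_scale=.01)
    print(dict(zip(names,s.x.round(4))),"rms px",np.sqrt((f(s.x)**2).mean()))
    i=0;r=f(s.x)
    for k,(us,ut) in obs.items():
        n=2*(bool(us)+bool(ut));print("  ",k,r[i:i+n].round(1));i+=n
    cov=np.linalg.inv(s.jac.T@s.jac);print("  sd@1px",np.sqrt(np.diag(cov)).round(4))
    return s.x
def pm(p,k):
    x,y,w,a=p
    L={"tube":(-.11*np.cos(a),0,.08+.11*np.sin(a)),"pm":(0,-.078,.08),"pp":(0,.078,.08),"rim":(0,0,.088)}
    return W(x,y,w,L[k])
obs={"tube":((230.3,255.2),(403.75,284.25)),"pm":((204.7,305.7),(439.5,250)),"pp":((271.6,293.5),(380,237.5)),"rim":(None,(410.5,243.5))}
if __name__=="__main__":
    run(obs,pm,[.59,-.195,-.2,.4],"x y yaw a".split())
    def sm(p,k):
        x,y,w,h,xt,xc,zc,xa,xo,zk,xs=p
        s=.042 if k[-1]=="p" else -.042
        L={"post":(.115,0,.295),"tip":(xt,s,h+.041),"cl":(xc,s,h+zc),"ki":(xa,s,h+zk),"ko":(xo,s,h+zk),"bot":(xs,s,h-.014)}
        return W(x,y,w,L[k.split("_")[0]])
    o={"post":((436.9,207),(234.75,169.6)),"tip_p":((408.6,166.9),(219.5,237.7)),"tip_m":((378.5,178.9),(260.25,233.75)),
    "cl_p":((441.5,197.5),(217,182.8)),"cl_m":((411.8,214.4),(257,179.4)),"ki_p":((419.5,178),(219.5,219.2)),"ki_m":((390,190.5),(259.25,214.5)),
    "ko_p":((413.2,172.9),(219.5,229.8)),"ko_m":((383,184.5),(259.5,226.1)),"bot_p":((412,189.4),None),"bot_m":((382,201),None)}
    run(o,sm,[.61,.185,0,.25,-.02,.1,.03,.02,-.01,.035,0],"x y yaw h xt xc zc xa xo zk xs".split())
    for n,us,ut in [("c1",(399.5,250.6),(236,257.6)),("c2",(454.5,301.3),(284.5,174)),("c3",(408,328),(284.5,174)),("c4",(354,272),(291,253))]:
        print(n,atz(S,us,.012),atz(T,ut,.012))
E
python3 fit.py
```

```text
{'x': np.float64(0.5904), 'y': np.float64(-0.1959), 'yaw': np.float64(-0.2065), 'a': np.float64(0.3531)} rms px 0.8894656938179554
   tube [-0.9  0.1 -0.3 -0.3]
   pm [-2.6 -0.4  0.3  0.1]
   pp [ 0.5 -1.3 -0.6 -0.9]
   rim [-0.3 -0.3]
  sd@1px [0.0012 0.0013 0.0172 0.0374]
{'x': np.float64(0.6127), 'y': np.float64(0.1912), 'yaw': np.float64(0.1046), 'h': np.float64(0.2576), 'xt': np.float64(-0.0244), 'xc': np.float64(0.0911), 'zc': np.float64(0.0219), 'xa': np.float64(0.0152), 'xo': np.float64(-0.0082), 'zk': np.float64(0.0321), 'xs': np.float64(-0.0055)} rms px 0.7996858828431374
   post [-0.7 -0.9 -0.4 -1.1]
   tip_p [-0.6 -0.6 -0.8 -0.7]
   tip_m [-0.5 -1.2 -0.9 -0.5]
   cl_p [0.7 2.  0.1 0.5]
   cl_m [ 0.1 -1.6 -0.4  0.1]
   ki_p [-0.3  0.2 -1.1 -0.8]
   ki_m [-0.9 -0.3 -0.6  0.1]
   ko_p [-0.9  0.2 -0.3 -0.3]
   ko_m [-0.7  0.3 -0.  -0.3]
   bot_p [-1.3  1.2]
   bot_m [-0.6  1.5]
  sd@1px [0.0025 0.0009 0.0106 0.0024 0.003  0.003  0.0049 0.0029 0.0029 0.0027
 0.0043]
c1 [0.5592 0.2585 0.012 ] [0.5498 0.2578 0.012 ]
c2 [0.7698 0.2782 0.012 ] [0.7788 0.1318 0.012 ]
c3 [0.7866 0.1332 0.012 ] [0.7788 0.1318 0.012 ]
c4 [0.5747 0.1119 0.012 ] [0.5644 0.1096 0.012 ]
```

```bash
cat >>h.py <<'E'
PX,PY,PW=0.5904,-0.1959,-0.2065
def ori(yaw,t,jaw="side",sg=1):
    f=np.array([np.cos(yaw),np.sin(yaw),0]);s=np.array([-np.sin(yaw),np.cos(yaw),0])
    z=np.cos(t)*f-np.sin(t)*np.array([0,0,1.]);n=np.sin(t)*f+np.cos(t)*np.array([0,0,1.])
    y=sg*(s if jaw=="side" else n)
    return R.from_matrix(np.c_[np.cross(y,z),y,z]).as_rotvec()
def fing(a,t,off=.0195,past=.010,x=None):
    "TCP so that the tube at bail elevation a rests on the finger's upper face"
    f=np.array([np.cos(PW),np.sin(PW),0]);u=np.array([0,0,1.])
    tube=np.array([PX,PY,.08])+.11*(-np.cos(a)*f+np.sin(a)*u)
    n=np.sin(t)*f+np.cos(t)*u;z=np.cos(t)*f-np.sin(t)*u
    return tube-n*off+z*past
E
python3 - <<'E'
from fit import *
j=state()["joint_positions"]
for sg in(1,-1):
  for a,t in [(.1,.4),(.35,.3),(.35,.5),(.35,.8),(1,.8),(1.57,.8),(1.57,1.2)]:
    print(sg,a,t,fing(a,t),ctrl.inverse_kinematics(fing(a,t),ori(PW,t,"side",sg)))
  print("grasp",sg,ctrl.inverse_kinematics([PX,PY,.171],ori(PW,np.pi/2,"fwd",sg)))
  print("hook",sg,ctrl.inverse_kinematics([.611,.19,.298],ori(.1046,np.pi/2,"fwd",sg)),ctrl.inverse_kinematics([.41,.17,.298],ori(.1046,np.pi/2,"fwd",sg)))
# top-only stand
for n,ut,z in [("post",(234.4,169.2),.295),("tipp",(219.1,237.3),.2976),("tipm",(259.9,233.3),.2976),("kip",(219.1,218.8),.2893),("kim",(258.9,214),.2893),("kop",(219.1,229.4),.2893),("kom",(259.1,225.7),.2893)]:
    print(n,atz(T,ut,z))
for n in("post_top","stand","glue","jar"): print(n,[(d["position"],d["confidence"]) for d in landmark_of(n,T)])
print(state()["t"])
E
```

```text
1 0.1 0.4 [ 0.4849 -0.1738  0.0691] None
1 0.35 0.3 [ 0.493  -0.1755  0.0961] None
1 0.35 0.5 [ 0.4887 -0.1746  0.0958] None
1 0.35 0.8 [ 0.4824 -0.1733  0.097 ] [-0.8166  0.7426  2.4024  2.5335  0.7736  1.568 ]
1 1 0.8 [ 0.5254 -0.1823  0.1518] [-0.7387  0.5413  2.256   2.311   0.4993  1.9366]
1 1.57 0.8 [ 0.5834 -0.1944  0.1692] [-0.6603  0.5194  2.0989  2.1126  0.3645  2.2327]
1 1.57 1.2 [ 0.5761 -0.1929  0.1736] [-0.5739  0.4631  1.8181  0.2617  0.5272 -2.1426]
grasp 1 [-0.4998  0.583   1.4902 -0.      1.0684 -0.2933]
hook 1 [0.1271 0.4782 1.3013 0.     1.3621 0.0225] [0.1403 0.1822 1.7616 0.     1.1978 0.0357]
-1 0.1 0.4 [ 0.4849 -0.1738  0.0691] None
-1 0.35 0.3 [ 0.493  -0.1755  0.0961] None
-1 0.35 0.5 [ 0.4887 -0.1746  0.0958] None
-1 0.35 0.8 [ 0.4824 -0.1733  0.097 ] [-0.8166  0.7426  2.4024  2.5335  0.7736 -1.5736]
-1 1 0.8 [ 0.5254 -0.1823  0.1518] [-0.7387  0.5413  2.256   2.311   0.4993 -1.205 ]
-1 1.57 0.8 [ 0.5834 -0.1944  0.1692] [-0.6603  0.5194  2.0989  2.1126  0.3645 -0.9089]
-1 1.57 1.2 [ 0.5761 -0.1929  0.1736] [-0.5739  0.4631  1.8181  0.2617  0.5272  0.999 ]
grasp -1 [-0.4998  0.583   1.4902  0.      1.0684  2.8483]
hook -1 None None
post [0.7256 0.2031 0.295 ]
tipp [0.5835 0.2298 0.2976]
tipm [0.5928 0.146  0.2976]
kip [0.6225 0.2332 0.2893]
kim [0.6334 0.1505 0.2893]
kop [0.6005 0.2325 0.2893]
kom [0.6092 0.1495 0.2893]
post_top [([235.8, 168.5], 0.91)]
stand [([263.7, 235.8], 0.8)]
glue [([481.6, 268.7], 0.82)]
jar [([332.6, 295.3], 0.69)]
2.7
```

```bash
python3 - <<'E'
from h import *
np.set_printoptions(precision=3,suppress=True)
u=np.array([0,0,1.])
for yaw in(-.2065,-.345):
  for t in(.7,.8,.9):
    f=np.array([np.cos(yaw),np.sin(yaw),0])
    n=np.sin(t)*f+np.cos(t)*u;z=np.cos(t)*f-np.sin(t)*u
    o=ori(yaw,t,"side",-1)
    out=[]
    for a,off in[(.3,.0195),(.3,.03),(.3,.04)]:
        p=fing(a,t,0,.014)-n*off
        q=ctrl.inverse_kinematics(p,o); q2=ctrl.inverse_kinematics(p-z*.03,o)
        out.append((p.round(3),q,q2))
    print(yaw,t);[print("   ",*x) for x in out]
for p in([.40,-.15,.3],[.38,-.14,.25],[.45,-.17,.25]):
    print(p,[ctrl.inverse_kinematics(p,ori(y,.8,"side",-1)) for y in(-.2065,-.345)])
print(ctrl.inverse_kinematics([.25,.33,.42],ori(.9,np.pi/2,"fwd",1)),ctrl.inverse_kinematics([.4,-.14,.42],ori(-.2,np.pi/2,"fwd",1)))
E
```

```text
-0.2065 0.7
    [ 0.486 -0.174  0.089] None None
    [ 0.479 -0.173  0.081] None None
    [ 0.473 -0.171  0.073] None None
-0.2065 0.8
    [ 0.483 -0.173  0.089] [-0.815  0.771  2.402  2.552  0.797 -1.596] None
    [ 0.476 -0.172  0.082] [-0.83   0.809  2.426  2.568  0.848 -1.643] None
    [ 0.469 -0.17   0.075] None None
-0.2065 0.9
    [ 0.481 -0.173  0.089] [-0.776  0.68   2.338  2.472  0.57  -1.447] [-0.811  0.607  2.374  2.393  0.546 -1.396]
    [ 0.473 -0.171  0.083] [-0.791  0.708  2.363  2.503  0.613 -1.503] [-0.827  0.636  2.401  2.432  0.589 -1.462]
    [ 0.465 -0.17   0.077] [-0.805  0.737  2.387  2.53   0.656 -1.555] [-0.844  0.667  2.427  2.466  0.633 -1.523]
-0.345 0.7
    [ 0.486 -0.172  0.089] None None
    [ 0.48  -0.17   0.081] None None
    [ 0.474 -0.168  0.073] None None
-0.345 0.8
    [ 0.484 -0.172  0.089] [-0.716  0.776  2.413  2.787  0.815 -1.594] None
    [ 0.477 -0.169  0.082] [-0.726  0.815  2.437  2.797  0.875 -1.624] None
    [ 0.47  -0.167  0.075] None None
-0.345 0.9
    [ 0.482 -0.171  0.089] [-0.692  0.682  2.346  2.736  0.565 -1.499] [-0.714  0.609  2.384  2.686  0.535 -1.466]
    [ 0.474 -0.168  0.083] [-0.701  0.711  2.372  2.757  0.616 -1.535] [-0.725  0.639  2.412  2.713  0.587 -1.51 ]
    [ 0.467 -0.166  0.077] [-0.711  0.741  2.397  2.774  0.667 -1.568] [-0.736  0.671  2.438  2.735  0.642 -1.551]
[0.4, -0.15, 0.3] [array([-1.037, -0.056,  2.339,  1.14 ,  0.602, -0.157]), array([-0.917, -0.067,  2.347,  1.164,  0.423,  0.009])]
[0.38, -0.14, 0.25] [None, None]
[0.45, -0.17, 0.25] [array([-0.901,  0.186,  2.321,  1.582,  0.462, -0.551]), array([-0.801,  0.18 ,  2.331,  1.832,  0.323, -0.613])]
[ 0.651  0.024  1.604  0.     1.513 -0.249] [-0.602  0.042  1.586 -0.     1.514 -0.402]
```

```bash
python3 - <<'E'
from h import *
np.set_printoptions(precision=3,suppress=True)
ctrl.move_ptp([.25,.33,.42],ori(.9,np.pi/2,"fwd",1))
eoat.grasp(10)
print(state()["t"])
o=ori(PW,.9,"side",-1)
ctrl.move_ptp([.43,-.165,.27],o)
s=state();print(s["t"],s["position"],s["joint_positions"],s["grip_width"])
for n in("scene","top"): p=snapshot(n);cv2.imwrite(f"pics/{n}1.png",p["img"])
u=np.array([0,0,1.]);f=np.array([np.cos(PW),np.sin(PW),0]);t=.9
z=np.cos(t)*f-np.sin(t)*u
p=fing(.3,t,.04,.014)
print(p, ctrl.inverse_kinematics(p-.03*z,o), ctrl.inverse_kinematics(np.r_[(p-.03*z)[:2],.2],o),proj(p:=snapshot("top"),s["position"]),proj(snapshot("scene"),s["position"]))
E
python3 -c "
import cv2,numpy as np
cv2.imwrite('pics/v1.png',np.hstack([cv2.imread('pics/scene1.png')[150:400,100:500],cv2.imread('pics/top1.png')[180:430,200:600]]))"
```

```text
5.4417
7.4 [ 0.43  -0.164  0.27 ] [-0.891  0.074  2.25   1.02   0.481  0.036] 0.000611899159462094
[ 0.465 -0.17   0.077] [-0.844  0.667  2.427  2.466  0.633 -1.523] [-0.844  0.299  2.324  1.693  0.382 -0.658] [[409.862 314.69 ]] [[217.177 186.942]]
```

View pics/v1.png

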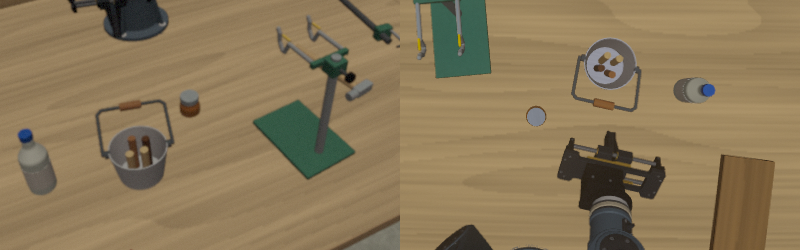

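View pics/scene1.png

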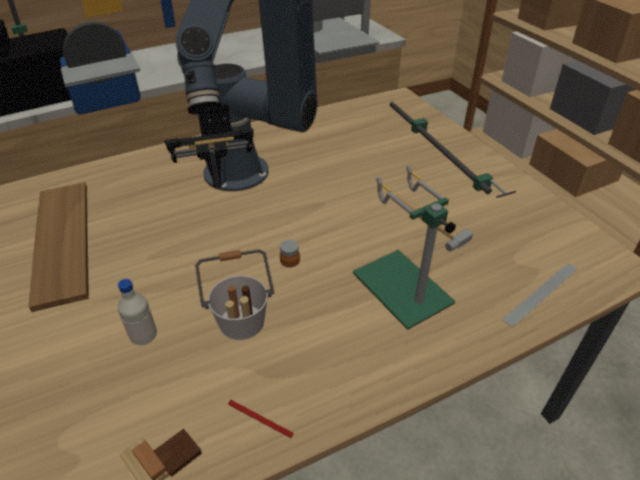

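```bash
python3 - <<'E'
from h import *
s=state();print(s["t"],s["position"],s["wrist_force"])
S=snapshot("scene");T=snapshot("top")
print(proj(S,s["position"]),proj(T,s["position"]))
im=[]
for p in(S,T):
    c=proj(p,s["position"])[0];x,y=int(c[0]),int(c[1]);i=p["img"].copy();i=i[max(0,y-70):y+70,x-70:x+70]
    im.append(cv2.resize(i,(400,400),interpolation=cv2.INTER_CUBIC));print(x,y)
cv2.imwrite("pics/v2.png",np.hstack(im))
E
```

```text
7.6 [ 0.43034626 -0.16445519  0.27018078] [0.19800421 0.36747424 0.54529171]
[[217.19092177 186.95520031]] [[409.84788198 314.68320606]]
217 186
409 314
```

View pics/v2.png

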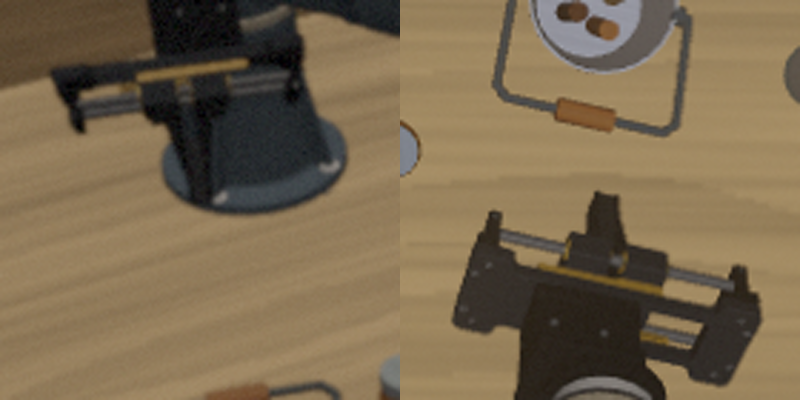

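Calibration agrees: the tip projects to within about 1 px of what both views show (scene (218,188), top (411,312)). Next is the swing.

```bash
python3 - <<'E'
from h import *
np.set_printoptions(precision=3,suppress=True)
o=ori(PW,.9,"side",-1);t=.9
u=np.array([0,0,1.]);f=np.array([np.cos(PW),np.sin(PW),0]);z=np.cos(t)*f-np.sin(t)*u
p=fing(.3,t,.038,.014);b=p-.03*z
ctrl.servo_line(np.r_[b[:2],.2],o,v=.15)
print(ctrl.servo_line(b,o,v=.12,f_stop=6))
print(ctrl.servo_line(p,o,v=.06,f_stop=4))
s=state();print(s["t"],s["position"],p,s["wrist_force"])
im=[]
for n,c in(("scene",(230,265)),("top",(405,275))):
    q=snapshot(n)["img"];x,y=c;im.append(cv2.resize(q[y-60:y+60,x-60:x+60],(400,400),interpolation=cv2.INTER_CUBIC))
cv2.imwrite("pics/v3.png",np.hstack(im))
E
```

```text
False
False
10.225 [ 0.467 -0.17   0.078] [ 0.467 -0.17   0.078] [-0.399  0.187 -0.069]
```

View pics/v3.png

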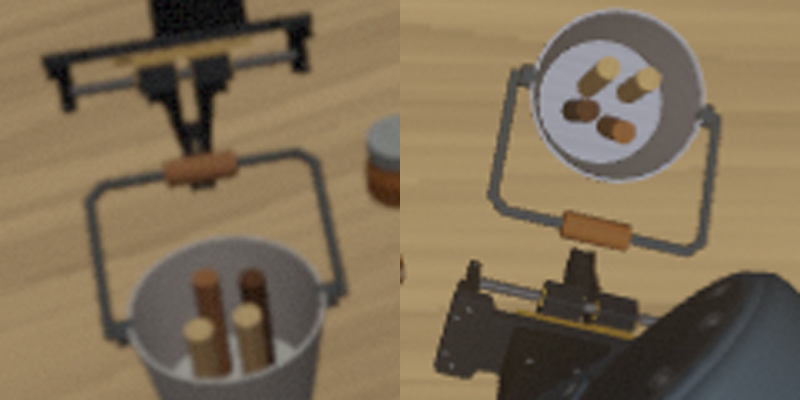

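```bash
cat >>h.py <<'E'
def pic(name,items):
    im=[]
    for n,(x,y),r in items:
        q=snapshot(n)["img"];x0=min(max(0,x-r),640-2*r);y0=min(max(0,y-r),480-2*r)
        im.append(cv2.resize(q[y0:y0+2*r,x0:x0+2*r],(400,400),interpolation=cv2.INTER_CUBIC))
    cv2.imwrite("pics/"+name,np.hstack(im))
E
python3 - <<'E'
from h import *
np.set_printoptions(precision=3,suppress=True)
o=ori(PW,.9,"side",-1);t=.9
ctrl.servo_line(fing(.3,t,.0205,.014),o,v=.05)
for a in(.45,.65,.85,1.0):
    ctrl.servo_line(fing(a,t,.0195,.014),o,v=.08)
    print(state()["wrist_force"])
print(state()["t"])
pic("v4.png",[("scene",(230,265),60),("top",(405,265),60)])
E
```

```text
[-1.976 -0.17  -0.347]
[-2.607 -0.098 -0.343]
[-0.171 -0.136  0.096]
[ 0.031  0.019 -0.417]
12.4
```

View pics/v4.png

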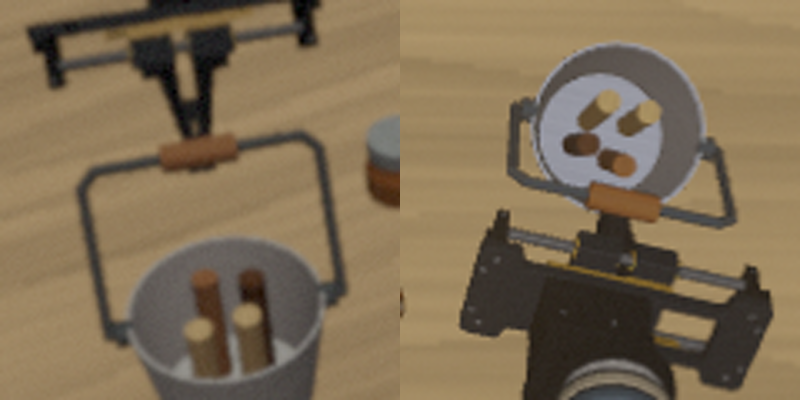

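```bash
python3 - <<'E'
from h import *
np.set_printoptions(precision=3,suppress=True)
o=ori(PW,.9,"side",-1);t=.9
for a in(1.15,1.3,1.45,1.54):
    ctrl.servo_line(fing(a,t,.0195,.014),o,v=.07)
    print(state()["wrist_force"])
print(state()["t"])
pic("v5.png",[("scene",(230,265),60),("top",(405,265),60)])
S=snapshot("scene");T=snapshot("top")
for n in("tube","pivot"):
    a=landmark_of(n,S);b=landmark_of(n,T)
    if a and b: print(n,a[0],b[0],*tri([ray(S,a[0]["position"]),ray(T,b[0]["position"])]))
    else: print(n,a,b)
print("pred",proj(S,[PX,PY,.19]),proj(T,[PX,PY,.19]))
E
```

```text
[-0.908  0.305 -0.646]
[-0.304 -0.237  0.392]
[ 0.062 -0.107  0.702]
[-0.575  0.802 -0.051]
13.9417
tube {'position': [234.9, 261.3], 'confidence': 0.54} {'position': [417.7, 241.6], 'confidence': 0.5} [ 0.589 -0.192  0.192] [np.float64(0.003380339928228567), np.float64(0.0033803399282286315)]
pivot [] [{'position': [409.8, 238.7], 'confidence': 0.72}]
pred [[231.751 262.911]] [[417.944 240.405]]
```

View pics/v5.png

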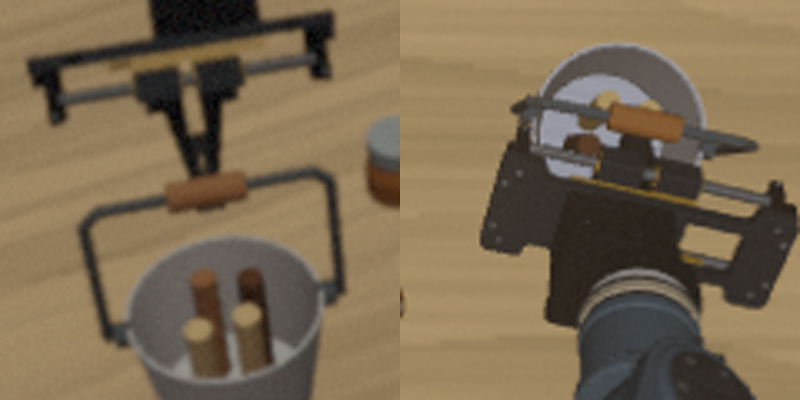

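The bail is upright: the tube is at top (418,241.6), against (418,240.4) predicted for exactly upright, and the pail hasn't moved. I'll retract and come in from above.

```bash
python3 - <<'E'
from h import *
np.set_printoptions(precision=3,suppress=True)
o=ori(PW,.9,"side",-1);t=.9
u=np.array([0,0,1.]);f=np.array([np.cos(PW),np.sin(PW),0]);z=np.cos(t)*f-np.sin(t)*u;n=np.sin(t)*f+np.cos(t)*u
p=state()["position"]
ctrl.servo_line(p-.02*f,o,v=.05)
ctrl.servo_line(p-.02*f-.10*z,o,v=.2)
d=ori(PW,np.pi/2,"fwd",1)
ctrl.move_ptp([.46,-.16,.36],d)
eoat.gripper_open()
s=state();print(s["t"],s["joint_positions"],s["grip_width"])
S=snapshot("scene");T=snapshot("top")
cv2.imwrite("pics/top6.png",T["img"])
for q,c in((S,"scene"),(T,"top")):
    for m in("tube","pivot","pail"): print(c,m,[(x["position"],round(x["confidence"],2)) for x in landmark_of(m,q)][:2])
print("pred",proj(S,[PX,PY,.19]),proj(T,[PX,PY,.19]))
pic("v6.png",[("scene",(230,265),60),("top",(405,250),60)])
E
```

```text
18.1083 [-0.565  0.19   1.571  0.     1.38  -0.358] 0.08695541268283548
scene tube [([232.8, 262.7], 0.72)]
scene pivot [([233.4, 298.7], 0.6)]
scene pail [([238.2, 323.4], 0.88)]
top tube [([418.8, 240.3], 0.69)]
top pivot [([407.0, 241.5], 0.91)]
top pail [([405.7, 245.7], 0.63)]
pred [[231.751 262.911]] [[417.944 240.405]]
```

View pics/v6.png

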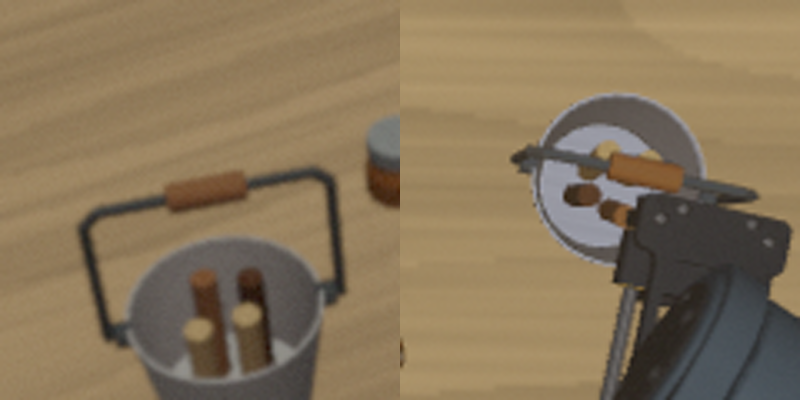

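```bash
python3 - <<'E'
from h import *
np.set_printoptions(precision=3,suppress=True)
d=ori(PW,np.pi/2,"fwd",1)
ctrl.move_ptp([PX,PY,.28],d)
print(ctrl.servo_line([PX,PY,.174],d,v=.12,f_stop=5))
print(state()["t"],state()["wrist_force"])
eoat.grasp(40)
ctrl.sleep(.2)
s=state();print(s["t"],s["position"],s["wrist_force"],s["ft_torque"],s["grip_width"])
pic("v7.png",[("scene",(230,265),60),("top",(405,250),60)])
E
```

```text
False
20.3167 [-0.01   0.025  0.484]
21.625 [ 0.59  -0.196  0.174] [0.391 0.329 0.503] [-0.068  0.104  0.02 ] 0.01905847425493654
```

View pics/v7.png

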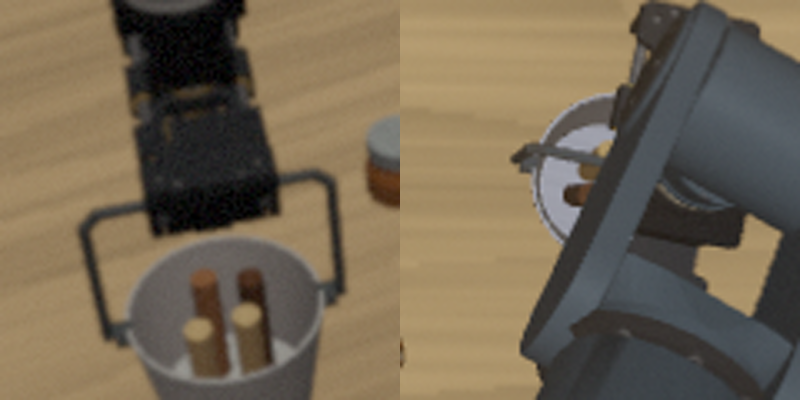

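```bash
python3 - <<'E'
from h import *
np.set_printoptions(precision=3,suppress=True)
d=ori(PW,np.pi/2,"fwd",1)
ctrl.servo_line([PX,PY,.19],d,v=.04)
s=state();print(s["t"],s["wrist_force"],s["ft_torque"],s["grip_width"])
ctrl.servo_line([PX,PY,.303],d,v=.12)
s=state();print(s["t"],s["position"],s["wrist_force"],s["ft_torque"],s["grip_width"])
S=snapshot("scene");T=snapshot("top");cv2.imwrite("pics/s8.png",S["img"])
for m in("tube","pivot","pail"): print(m,[(x["position"],round(x["confidence"],2)) for x in landmark_of(m,S)][:2])
print(proj(S,[[PX,PY,.319],[PX,PY,.209],[PX,PY,.129]]))
E
```

```text
22.275 [-0.139 -0.539 -3.046] [-0.025  0.049 -0.036] 0.01879977765524239
23.3667 [ 0.59  -0.196  0.302] [-0.397 -0.03  -3.485] [-0.111  0.042  0.045] 0.01880239889953467
tube [([229.5, 258.7], 0.46)]
pivot [([228.5, 254.7], 0.79)]
pail [([235.3, 287.3], 0.69), ([427.1, 223.0], 0.34)]
[[224.112 214.077]
 [230.693 256.215]
 [235.004 283.367]]
```

View pics/s8.png

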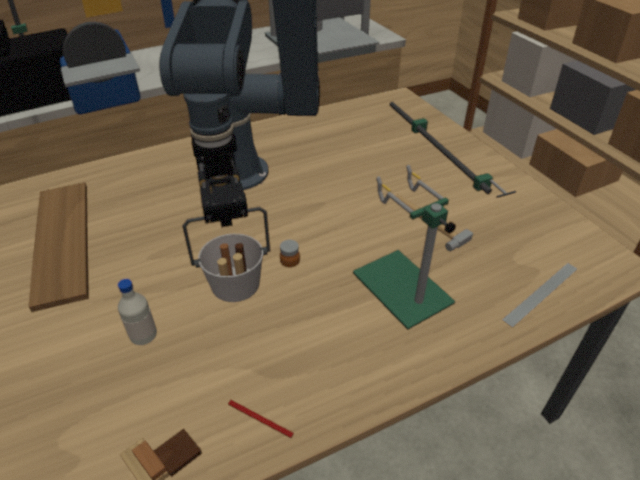

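```bash
python3 - <<'E'
from h import *
np.set_printoptions(precision=4,suppress=True)
S2=ori(.104,np.pi/2,"fwd",1)
c,s_=np.cos(.104),np.sin(.104)
X0=np.array([.6115,.1912])
p=X0+np.array([c,s_])*-.18
ctrl.servo_line([p[0],p[1],.303],S2,v=.2)
s=state();print(s["t"],s["position"],s["wrist_force"],s["joint_positions"])
T=snapshot("top");S=snapshot("scene");cv2.imwrite("pics/t9.png",T["img"]);cv2.imwrite("pics/s9.png",S["img"])
g=cv2.cvtColor(T["img"],cv2.COLOR_BGR2HSV)
r=T["img"][160:180,225:246].astype(int)
m=((r.max(2)-r.min(2))<25)&(r.mean(2)>110)
n,l,st,ce=cv2.connectedComponentsWithStats(m.astype(np.uint8));print(st,ce+[225,160])
k=st[1:,4].argmax()+1
print(atz(T,ce[k]+[225,160],.295))
# yellow keepers
y=cv2.inRange(g,(20,130,80),(35,255,255))[200:260,200:290]
n,l,st,ce=cv2.connectedComponentsWithStats(y)
for i in range(1,n):
  if st[i,4]>4: print(st[i],ce[i]+[200,200],atz(T,ce[i]+[200,200],.29))
cv2.imwrite("pics/v9.png",np.hstack([cv2.resize(T["img"][150:280,200:330],(400,400),interpolation=cv2.INTER_CUBIC),cv2.resize(S["img"][150:280,330:460],(400,400),interpolation=cv2.INTER_CUBIC)]))
E
```

```text
25.775 [0.4329 0.1719 0.303 ] [ 1.0427 -0.1256 -2.8374] [ 0.1377  0.2107  1.7079 -0.0004  1.2229  0.0347]
[[  0   0  21  20 346]
 [  5   4  10  10  74]] [[235.1647 169.6445]
 [234.2297 168.8243]]
[0.7264 0.2034 0.295 ]
[58 14  3 13 36] [258.9722 220.1389] [0.6206 0.1499 0.29  ]
[17 18  4 13 43] [218.5814 223.9302] [0.6117 0.2338 0.29  ]
```

View pics/v9.png

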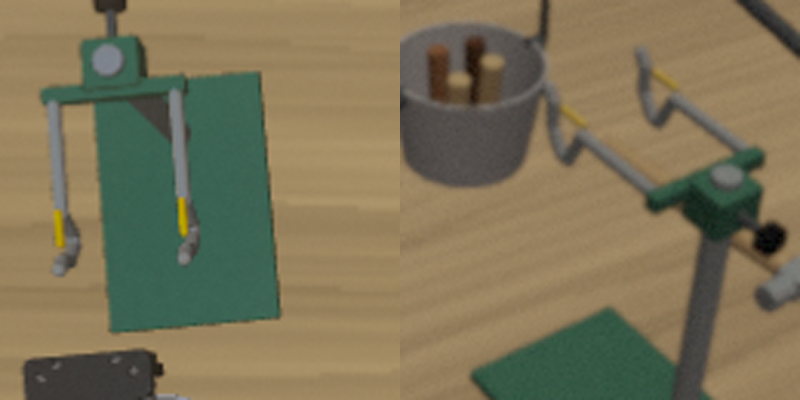

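View pics/t9.png

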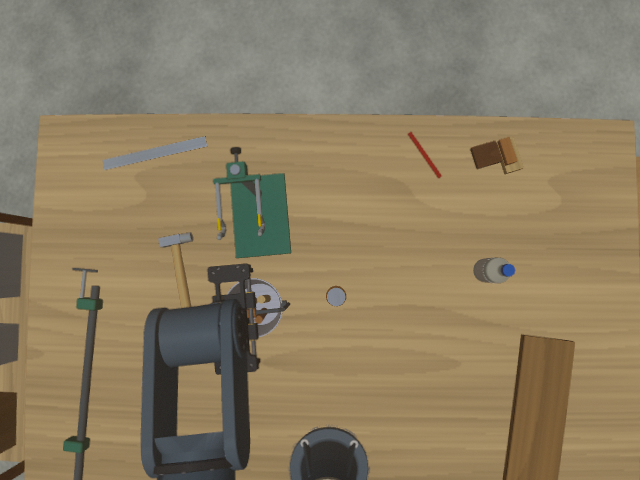

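View pics/s9.png

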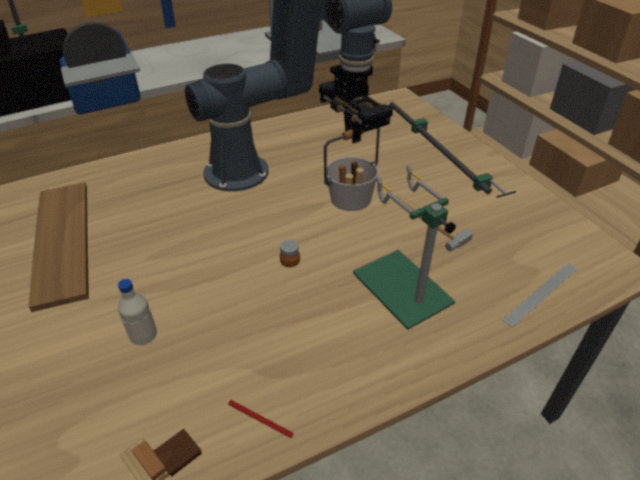

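```bash
cat >>h.py <<'E'
SX,SY,SW=.612,.1915,.105
def st(x,z,y=0):
    c,s=np.cos(SW),np.sin(SW);return np.array([SX+c*x-s*y,SY+s*x+c*y,z])
E
python3 - <<'E'
from h import *
np.set_printoptions(precision=4,suppress=True)
o=ori(SW,np.pi/2,"fwd",1)
ctrl.servo_line(st(-.15,.301),o,v=.1)
for x in(-.07,0):
    r=ctrl.servo_line(st(x,.301),o,v=.08,f_stop=4)
    s=state();print(r,s["t"],s["position"],s["wrist_force"])
    if r: break
T=snapshot("top");S=snapshot("scene")
cv2.imwrite("pics/v10.png",np.hstack([cv2.resize(T["img"][150:280,190:320],(400,400),interpolation=cv2.INTER_CUBIC),cv2.resize(S["img"][130:260,340:470],(400,400),interpolation=cv2.INTER_CUBIC)]))
for y in(-.06,.06,-.042,.042): print(proj(S,st(0,.317,y)),proj(S,st(0,.253,y)),proj(T,st(0,.317,y)))
E
```

```text
False 27.4833 [0.5417 0.1842 0.3009] [ 0.4238 -0.1701 -3.8598]
False 28.5083 [0.6112 0.1915 0.3008] [-0.0752 -0.3762 -3.2901]
[[378.9274 178.4436]] [[376.7442 202.8867]] [[265.6365 219.8596]]
[[422.3264 161.814 ]] [[418.7489 185.7092]] [[206.4189 225.3949]]
[[385.7164 175.8377]] [[383.3027 200.203 ]] [[256.7062 220.6901]]
[[416.0894 164.1997]] [[412.7006 188.1812]] [[215.2481 224.5654]]
```

View pics/v10.png

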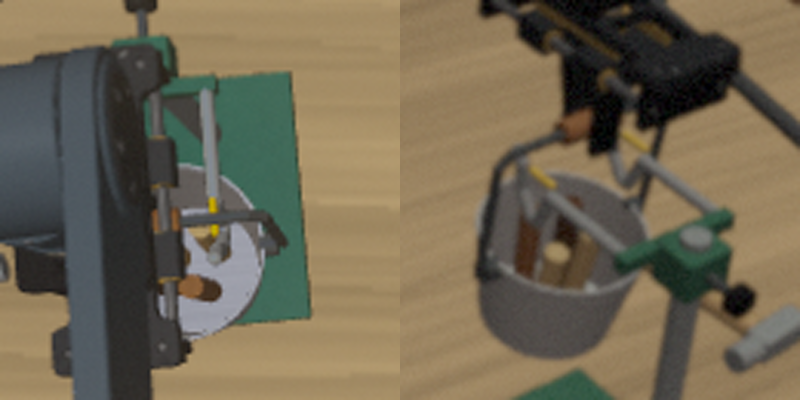

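```bash
python3 - <<'E'
from h import *
np.set_printoptions(precision=2,suppress=True)
o=ori(SW,np.pi/2,"fwd",1)
s=state();f0=s["wrist_force"][2];print(f0,s["t"])
print(ctrl.servo_line(st(.0005,.284),o,v=.05,f_stop=4))
z=.284;hi=0
while z>.236:
    z-=.003
    F0=state()["wrist_force"][2]-f0
    r=ctrl.servo_line(st(.0005,z),o,v=.025,f_stop=max(2.,16.5-F0))
    s=state();F=s["wrist_force"]-[0,0,f0]
    print(round(z,4),round(s["position"][2]*1e3,1),r,F,round(s["grip_width"]*1e3,2),round(s["t"],2))
    hi=max(hi,F[2])
    if r or F[2]>17: break
    if hi>5 and F[2]<2: print("released");break
E
```

```text
-3.0204379380048088 28.6083
False
0.281 281.0 False [-1.08  0.71  0.06] 19.02 29.37
0.278 279.3 False [-3.93 -0.05  7.13] 19.07 29.63
0.275 275.6 False [-3.73 -0.87  7.85] 18.99 29.9
0.272 272.9 False [-3.38 -1.17  9.01] 18.99 30.17
0.269 270.4 False [-2.15 -0.36 10.19] 18.96 30.43
0.266 267.1 False [-5.03 -0.65  9.53] 18.86 30.7
0.263 263.5 False [-4.81 -0.93  9.25] 18.68 30.97
0.26 259.7 False [-4.9  -0.85  5.73] 18.72 31.23
0.257 255.5 False [-6.71 -0.96  3.13] 18.84 31.5
0.254 252.7 False [ 0.19 -0.86 -0.17] 18.86 31.77
released
```

Both keepers gave way and released at TCP z ≈ 0.253, with a peak of about 10 N. Now I'll feel for the seat.

```bash
python3 - <<'E'
from h import *
np.set_printoptions(precision=2,suppress=True)
o=ori(SW,np.pi/2,"fwd",1)
f0=-3.02
z=state()["position"][2]
while z>.234:
    z-=.001
    r=ctrl.servo_line(st(.0005,z),o,v=.015,f_stop=5)
    s=state();F=s["wrist_force"]-[0,0,f0]
    print(round(z,4),round(s["position"][2]*1e3,1),r,F,round(s["t"],2))
    if r or F[2]>6: break
T=snapshot("top");S=snapshot("scene")
cv2.imwrite("pics/v11.png",np.hstack([cv2.resize(T["img"][150:280,190:320],(400,400),interpolation=cv2.INTER_CUBIC),cv2.resize(S["img"][145:245,350:450],(400,400),interpolation=cv2.INTER_CUBIC)]))
E
```

```text
0.2517 251.5 False [-0.21 -0.18 -0.33] 32.07
0.2507 250.8 False [-0.77 -0.44  0.47] 32.32
0.2497 249.8 False [-1.79 -0.96  0.96] 32.57
0.2487 248.7 False [-2.31 -0.94  3.09] 32.82
0.2477 247.8 False [-4.82 -0.89  6.33] 33.07
```

View pics/v11.png

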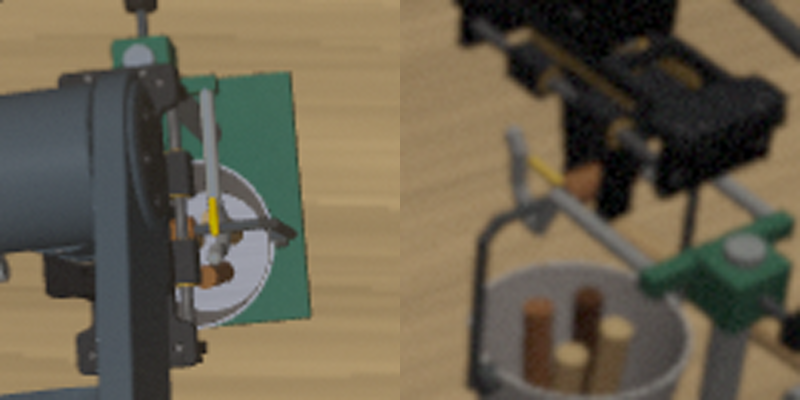

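```bash
python3 - <<'E'
from h import *
np.set_printoptions(precision=2,suppress=True)
o=ori(SW,np.pi/2,"fwd",1)
f0=-3.02
z=state()["position"][2];x=.0005
def rd(m):
    s=state();F=s["wrist_force"]-[0,0,f0];print(m,s["position"]*1e3,F,round(s["grip_width"]*1e3,2),round(s["t"],2));return F
for i in range(16):
    F=rd((round(x,4),round(z,4)))
    if F[2]>7.5 and abs(F[0])<1.5: break
    if F[0]<-1.2: x-=.0007
    elif F[0]>1.2: x+=.0007
    elif F[2]<6.5: z-=.0008
    else: break
    if ctrl.servo_line(st(x,z),o,v=.015,f_stop=8): print("stop");break
rd("end")
E
```

```text
(0.0005, np.float64(0.2478)) [611.7  191.49 247.78] [-5.08 -0.98  5.24] 19.13 33.17
(-0.0002, np.float64(0.2478)) [611.72 191.49 247.81] [-4.66  0.3   4.22] 19.09 33.42
(-0.0009, np.float64(0.2478)) [611.6  191.49 247.77] [-2.18  0.06  3.22] 18.52 33.67
(-0.0016, np.float64(0.2478)) [611.33 191.42 247.76] [0.03 0.47 1.35] 19.14 33.92
(-0.0016, np.float64(0.247)) [611.18 191.38 247.24] [0.88 0.35 1.81] 18.97 34.17
(-0.0016, np.float64(0.2462)) [611.22 191.41 246.96] [ 0.95 -0.03  6.45] 18.76 34.42
(-0.0016, np.float64(0.2454)) [611.26 191.41 246.78] [ 0.43 -0.6   8.1 ] 18.65 34.67
end [611.26 191.41 246.78] [ 0.43 -0.6   8.1 ] 18.65 34.67
```

```bash
python3 - <<'E'
from h import *
np.set_printoptions(precision=3,suppress=True)
o=ori(SW,np.pi/2,"fwd",1)
s=state();print(s["ft_torque"],s["wrist_force"])
ctrl.servo_line(st(-.0016,.2462),o,v=.015);s=state();print(s["ft_torque"],s["wrist_force"])
S=snapshot("scene");T=snapshot("top")
cv2.imwrite("pics/v12.png",cv2.resize(S["img"][155:225,365:435],(560,560),interpolation=cv2.INTER_CUBIC))
for k in("keeper_left","keeper_right","tube"): print(k,[(d["position"],round(d["confidence"],2)) for d in search_frame(k,S)[:2]],[(d["position"],round(d["confidence"],2)) for d in search_frame(k,T)[:2]])
print("wire@hooks",proj(S,[st(-.0005,.262,-.042),st(-.0005,.262,.042)]))
print(state()["t"])
E
```

```text
[-0.183 -0.052 -0.155] [ 0.428 -0.602  5.077]
[-0.132 -0.251 -0.168] [1.46  0.658 4.178]
keeper_left [] [([272.0, 192.3], 0.57)]
keeper_right [] []
tube [([395.9, 190.8], 0.39)] [([266.2, 226.9], 0.24)]
wire@hooks [[383.491 196.768]
 [413.02  184.8  ]]
35.3167
```

View pics/v12.png

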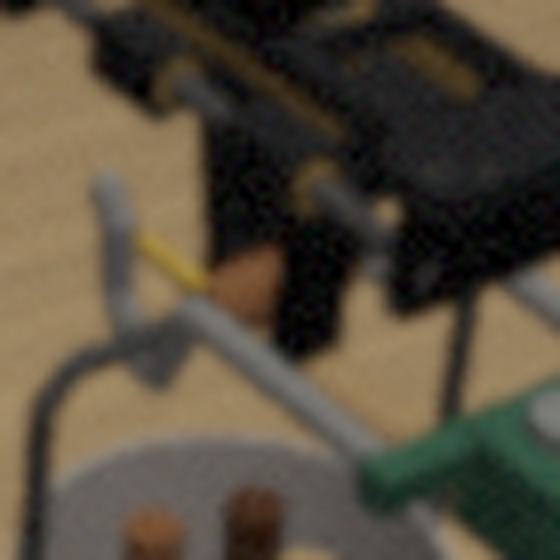

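```bash
python3 - <<'E'
from h import *
np.set_printoptions(precision=3,suppress=True)
o=ori(SW,np.pi/2,"fwd",1);f0=-3.02
def rd(m):
    s=state();F=s["wrist_force"]-[0,0,f0];print(m,s["position"]*1e3,F,s["ft_torque"],round(s["t"],2));return F
x=-.0012;z=.2457
for i in range(6):
    ctrl.servo_line(st(x,z),o,v=.015,f_stop=6)
    F=rd((x,round(z,4)))
    if F[2]>11: break
    z-=.0005
for i in range(8):
    z+=.0005
    ctrl.servo_line(st(x,z),o,v=.015)
    F=rd((x,round(z,4)))
    if F[2]<4.5: break
E
```

```text
(-0.0012, 0.2457) [611.217 191.414 246.702] [ 1.766 -0.522 10.749] [-0.107 -0.179 -0.163] 35.57
(-0.0012, 0.2452) [611.232 191.418 246.666] [ 0.924 -0.317 12.268] [-0.131 -0.091 -0.168] 35.82
(-0.0012, 0.2457) [611.196 191.409 246.687] [1.296 0.018 9.655] [-0.047 -0.14  -0.18 ] 36.07
(-0.0012, 0.2462) [611.207 191.387 246.726] [ 2.694 -0.731 10.234] [-0.076 -0.311 -0.182] 36.32
(-0.0012, 0.2467) [611.157 191.397 246.767] [2.184 0.148 7.474] [-0.05  -0.467 -0.134] 36.57
(-0.0012, 0.2472) [611.077 191.38  246.852] [ 4.453 -0.55   5.095] [-0.045 -0.653 -0.149] 36.82
(-0.0012, 0.2477) [611.032 191.36  247.011] [5.105 0.086 3.11 ] [-0.038 -0.81  -0.148] 37.07
```

```bash
python3 - <<'E'
from h import *
np.set_printoptions(precision=3,suppress=True)
o=ori(SW,np.pi/2,"fwd",1);f0=-3.02
def rd(m):
    s=state();F=s["wrist_force"]-[0,0,f0];print(m,s["position"]*1e3,F,s["ft_torque"],round(s["t"],2));return F
x=-.0012;z=.2472
for i in range(8):
    F=rd((x,z))
    if F[0]>1: x+=.0004
    elif F[0]<-1: x-=.0004
    elif F[2]<3: z-=.0003
    elif F[2]>6: z+=.0003
    else: break
    ctrl.servo_line(st(x,z),o,v=.015)
rd("end")
E
```

```text
(-0.0012, 0.2472) [611.032 191.36  247.011] [5.105 0.086 3.11 ] [-0.038 -0.81  -0.148] 37.07
(-0.0007999999999999999, 0.2472) [611.078 191.387 246.951] [3.945 0.376 4.638] [-0.063 -0.678 -0.149] 37.32
(-0.0003999999999999999, 0.2472) [611.113 191.413 246.953] [3.082 0.046 3.753] [-0.07  -0.417 -0.187] 37.57
(1.0842021724855044e-19, 0.2472) [611.161 191.395 246.935] [ 0.346 -0.15   5.204] [-0.164 -0.113 -0.176] 37.82
end [611.161 191.395 246.935] [ 0.346 -0.15   5.204] [-0.164 -0.113 -0.176] 37.82
```

```bash
python3 - <<'E'
from h import *
np.set_printoptions(precision=3,suppress=True)
o=ori(SW,np.pi/2,"fwd",1)
p0=state()["position"]
eoat.gripper_open()
s=state();print(s["t"],s["position"],s["wrist_force"],s["grip_width"])
p=s["position"]
print(ctrl.servo_line([p[0],p[1],.33],None,v=.08,f_stop=6))
ctrl.servo_line([p[0],p[1],.42],None,v=.2)
b=st(-.24,.42);ctrl.move_ptp(b,o)
S=snapshot("scene");T=snapshot("top");print(state()["t"],state()["wrist_force"])
cv2.imwrite("pics/s13.png",S["img"]);cv2.imwrite("pics/t13.png",T["img"])
cv2.imwrite("pics/v13.png",np.hstack([cv2.resize(T["img"][170:270,195:295],(400,400),interpolation=cv2.INTER_CUBIC),cv2.resize(S["img"][155:255,355:455],(400,400),interpolation=cv2.INTER_CUBIC)]))
print("seat proj",proj(S,[st(0,.2628,-.06),st(0,.2628,.06)]))
E
```

```text
39.1083 [0.612 0.191 0.247] [ 0.044 -0.047  0.006] 0.08664857823716685
False
41.9417 [-0.275  1.03  -0.   ]
seat proj [[377.07  199.261]
 [419.283 182.157]]
```

View pics/v13.png

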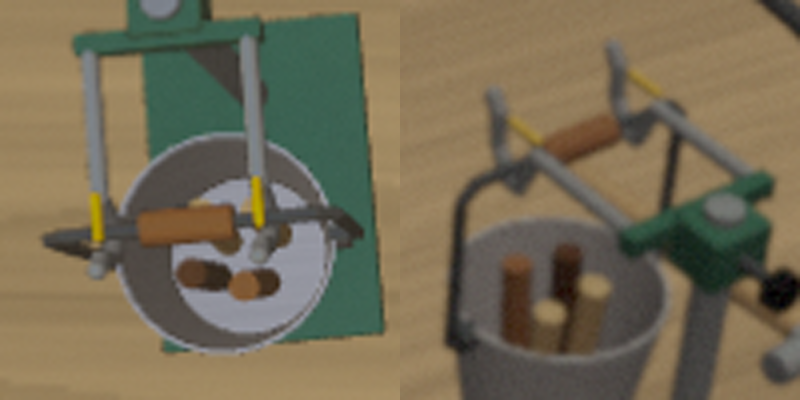

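View pics/s13.png

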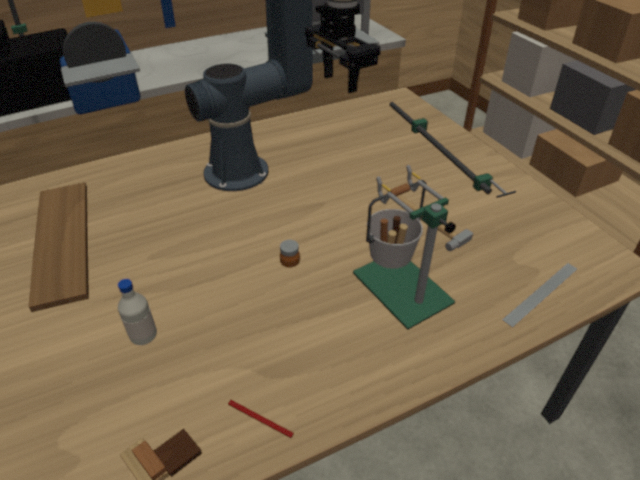

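The pail hangs with its wire in both hooks, crossing at about scene (384,196) and (413,184). Both yellow keepers are level above it. The glue, jar and hammer are where they started, so I'm handing the job in.

```bash
python3 - <<'E'
from h import *
a=snapshot("scene")["img"].astype(int);ctrl.sleep(1.5);b=snapshot("scene")["img"].astype(int)
print(abs(a-b)[180:270,360:450].mean(), abs(a-b)[350:450,300:390].mean(),state()["t"])
workorder.close_job()
E
```

```text
2.1165432098765433 1.672111111111111 43.5417
the job is handed in; nothing more can be done
```

The pail is hanging on the twin-hook stand with both yellow keepers shut above the wire, and I handed the job in at about 43.5 s of the 72 s limit.

- **Bail and lift:** With the pail standing still, I swung the bail upright with a fingertip under the grip. I then gripped the tube from above and lifted. The sideways force peaked briefly at about 2.6 N early in the swing, and the pail's position in the pictures did not change.
- **Hanging:** I brought the pail in from the stand's -x side with the wire about 317 mm up and pressed down. The keepers resisted with about 10 N and then released.
- **Seating:** My first seat contact also had about 5 N of sideways force, because the wire was about 1 mm off centre. I shifted it and pressed again, to at most about 12 N. The wire stopped hard at about 263 mm up, and I eased off before letting go.
- **Last checks:** The pictures showed the wire down in both hooks and the bystanders where they started. Two pictures 1.5 s apart hardly differed: the pail area changed only slightly more than a still patch of bench. The arm was clear.
- **Check that failed:** The networks gave no reliable reading of the keepers, so I judged them shut from the pictures and the force drop.

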